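# Open the findings tin with the palette knife and lay out the craft bench

### The job

Get the bench ready for sorting: take the palette knife off its sloping rest and, with its blade in the notch under the yellow tab (no fingers on the lid), prise up the snap lid of the blue tin so that it stays open with its front edge about 4 cm or more up. Then lay the knife flat on the mat with its middle midway between the two jars, square across the line that joins them. Finally set the empty clear tray down upright on the tin's right-hand side (as seen from the robot), one short end facing the tin with a gap of about 3 cm, centred on the tin's side and in line with it; set knife and tray down without dropping them and leave the jars, the glue bottle and the dish where they are.

Things in the scene. Friction and masses are not known exactly. Their poses are not given: they have to be found in the camera images.
- rest: Fixed wooden rest, base 150 x 70 x 12 mm, with a 14 mm wide rib sloping at 35 degrees, rising along its +x (away from the robot). Origin on the mat below the middle of the resting knife, whose underside is 85 mm up there. A 24 mm high stop at the low end; two pairs of 12 mm high cheeks (38 mm wide, 16 mm long) 85 mm below and 6 mm above the knife's middle leave the handle free between.
- knife: Loose palette knife, 190 mm, 90 g. Origin mid-length, at the handle's underside; x to the blade tip, y across, z up from its upper side. Orange handle 20 mm wide, z 0 to 22 mm, x -95 to +15 mm; steel blade 18 mm wide, 3 mm thick (z 9.5 to 12.5), x +15 to +95 mm. Balances near x = -30 mm. At the start on the rest, blade end up-slope, z normal to the 35 degree slope.
- knife_tip (a point): Centre of the blade's tip end: x = 95, y = 0, z = 11 mm in the knife's frame.
- tin: Fixed blue tin, 110 (x) by 130 mm (y), walls 4 mm thick, 56 mm high, shut by a white lid 5 mm thick. Origin at the centre of its underside; the front, with the notch, faces its -x (to the robot); its right-hand side is its -y side. The front wall has a cut-out (the notch) 42 mm wide, from z = 38 mm up to the lid's underside at z = 56 mm.
- tin_notch (a point): Centre of the notch on the tin's front face, 47 mm above the mat, 9 mm below the lid's underside. The blade goes straight in here along the tin's +x; inside is empty for 50 mm.
- lid_tab (a point): Front edge of the yellow tab (30 mm wide, sticks out 8 mm in front of the tin) on the lid over the notch; it moves with the lid.
- lid (a joint): Lid angle in rad about its hinge, the upper edge of the tin's rear (+x) wall: 0 shut, 0.75 fully open; 0.36 has the front edge 4 cm up. Snap catch: about 2.5 N upward at the front starts it, an over-centre spring pulls it shut less and less up to 0.5 rad; from 0.3 rad on the stiff hinge keeps the lid where it is left.
- jar_a: Closed glass jar with pink cap, 49 mm diameter, 50 mm tall, 250 g. Origin at the centre of its underside. The two jars always start 210 mm apart (centre to centre).
- jar_b: Closed green glass jar with brass cap, same size as the other. Origin at the centre of its underside.
- tray: Loose, empty, clear plastic sorting tray, open on top, 60 mm (its x) by 120 mm (its y) by 40 mm high, walls 4 mm, one wall across the middle dividing it into two square halves, 150 g. Origin at the centre of its underside.
- glue: Bystander: white glue bottle, 48 mm diameter, 120 mm tall. Origin at the centre of its underside.
- dish: Bystander: white dish, 80 mm diameter, 35 mm high. Origin at the centre of its underside.

How it is judged (in metres and radians):
On the way, in this order (a step that is already met when the one before it is completed fails the run):
1. the lid is prised up by the knife (value of joint lid above 0.3 rad and contact force between knife and lid above 0.2 N), for 0.05 s.
2. the knife lies flat midway between the jars, let go (x of knife in the frame of jar_a between 0.085 and 0.125 m and y of knife in the frame of jar_a between -0.04 and 0.04 m and angle between the x axis of knife and the y axis of jar_a, either way round below 0.26 rad and height (world z) of knife below 0.006 m and angle between knife's own z axis and vertical below 0.1 rad and linear speed of knife below 0.02 m/s and contact force between the fingers and knife below 0.05 N), for 0.2 s.
3. the tray stands to the right of the tin (y of tray in the frame of tin between -0.17 and -0.14 m and x of tray in the frame of tin between -0.015 and 0.015 m and angle between the y axis of tray and the y axis of tin, either way round below 0.14 rad and height (world z) of tray below 0.005 m and angle between tray's own z axis and vertical below 0.08 rad and linear speed of tray below 0.02 m/s), for 0.2 s.
At the end, for the whole second after the job is handed in: Lid open at least 0.25 rad; knife flat on the mat, middle within 20 mm of midway and 40 mm of the jars' line, within 15 degrees of square to it; tray upright right of the tin, gap 15 to 45 mm, centred within 15 mm, square within 8 degrees; jars, glue and dish in place; all at rest (all of step 3 and value of joint lid above 0.25 rad and x of knife in the frame of jar_a between 0.085 and 0.125 m and y of knife in the frame of jar_a between -0.04 and 0.04 m and angle between the x axis of knife and the y axis of jar_a, either way round below 0.26 rad and height (world z) of knife below 0.006 m and angle between knife's own z axis and vertical below 0.1 rad and linear speed of knife below 0.02 m/s); the robot touches nothing.
It fails at once if a jar was moved by more than 15 mm (distance of any of jar_a, jar_b from where it was at the start of the episode above 0.015 m).
It fails at once if the glue bottle or the dish was moved by more than 20 mm (distance of any of glue, dish from where it was at the start of the episode above 0.02 m).
It fails at once if the fingers pushed on the lid (contact force between the fingers and lid above 1 N).
It fails at once if the tray was dropped (it landed faster than 0.6 m/s) (height (world z) of tray below 0.008 m and linear speed of tray above 0.6 m/s).
It fails at once if the knife was dropped (it landed faster than 0.6 m/s) (height (world z) of knife below 0.012 m and linear speed of knife above 0.6 m/s).
It also fails if it takes over 61 s, if anything falls off the work surface, if the arm or the gripper's body presses on something with over 40 N, if the wrist force passes 120 N, or if a joint passes its speed limit or range.

### The arm

A 6-joint arm with a two-finger parallel gripper is mounted at the origin on the work surface. World frame = base frame: x ahead of the robot, y to its left, z up, the work surface at z = 0. Lengths are in m, angles in degrees, forces in N, time in s.
With the tool pointing down it reaches from about 0.325 to 0.9 m from the base axis. Payload 6.1 kg.
Tool frame: the origin (TCP) lies between the finger pads; the fingertips stand 8 mm ahead of it and the grasp point (between the pads) lies 11 mm behind it; z points along the fingers, y is the line along which they close (so a half turn about z gives the same grasp; the last joint's range is limited). The gripper opens to 87 mm and grips with 3 to 60 N. Pads are 19 mm wide; open, the fingers measure 117 mm over their backs; the gripper's body (75 mm by 190 mm) begins 51 mm behind the grasp point.
Start: joints at [62.16, 12.628, 87.462, -0, 79.91, -7.225], TCP at [0.22, 0.585, 0.231] pointing down, gripper open.
Joint ranges: [-170.65, 170.65], [-52.31, 119.04], [5.05, 147.46], [-71.25, 251.25], [11.57, 151.72], [-153.62, 153.62]. Speed limits (degrees/s): [147.25, 147.25, 172.46, 180, 180, 180].

### API

Orientations are given as a 3x3 rotation matrix whose columns are the frame's x, y, z axes.
In Python, from cell import manip gives the robot as it stands.
- The arm moves only by the tool arm_command, never from a script. Its argument "targets" is a list of rows, each a list of 7 numbers: the shift along the tool's x, y, z in cm, then the turn, a rotation vector about the tool's x, y, z in degrees, then the closure, from 0 (fully open) to 1 (shut). A call has 1 to 12 rows; each row shifts and turns the commanded pose from where the row before left it, along the tool's axes as they then stand; what a row does not reach is not made up. A row lasts 1/8 s, in which the tool goes at most 62.5 mm and 10.7 degrees, less where a joint would pass 70% of its speed; a pose out of reach is approached as far as the arm can. A call is refused whole if a number of a shift passes 6.25 or a number of a turn 10.7, either way. A call with a gripper value outside its range is refused whole. The fingers move at their own pace and stop on an object; the grip force is fixed at half the most. Time passes only in rows, so rows that do not move let the fingers close. It gives the time, the measured TCP pose, the force, the opening and the grip force at its end, in the units of the state.
- manip.read_state(): the state, without advancing time (a new reading comes with each control period).
- manip.read_camera(name): name is "side" or "top"; returns a dict with "frame" (420x560x3 uint8, blue, green, red), "fx", "fy", "cx", "cy" (pixels), "eye" and "orientation" of the camera in the world. Camera axes: x right, y up, looking along -z (the intrinsics and any distortion apply to the point x, -y, -z); pixel columns grow to the right and rows downward; lengths in m; the calibration is good to about 2 mm. A picture is of the moment at which its call begins. There is no depth.
- manip.finish_job(): hands the job in; it is judged then, once.
The state is a dict: "t": time; "qpos": joint angles; "joint_vel": joint speeds; "tau": joint torques, N m; "position": TCP position; "orientation": TCP orientation; "contact_force": force on the tool from outside, world axes, zero at the start; "moment": the same for the moment, N m; "opening": finger opening in m; "grasp_force": force on a finger pad.
Only numpy, scipy, OpenCV 4.12 (cv2) and the standard library are available. Lean on these libraries where they do the work, as an engineer would, in place of code of your own. Each camera call takes 0.05 s, during which the arm holds its last target. There are 200 camera calls.

## Working session

There is one attempt and no reset: what is moved stays moved. The work goes in short steps, Python scripts to look and compute and a tool call to move; the robot and the scene stay as the last step left them, time stands still between calls to the robot, and variables do not carry over. Pictures are saved under pics/ and viewed, at most 12 in all, crops included, and the job is handed in when it is done.

Besides the shell and the picture viewer there is one more tool, called after "Emit:" as name([rows], argument=value, ...), one row to a line, values as JSON. arm_command: Moves the arm, as the interface text tells. Its arguments: {"type":"object","properties":{"targets":{"type":"array"}},"required":["targets"]}

```bash
ls; mkdir -p pics
cat > h.py <<'E'
import numpy as np, cv2
from cell import manip
def snap(name,fn=None):
    c=manip.read_camera(name)
    if fn: cv2.imwrite('pics/'+fn,c['frame'])
    return c
E
python3 - <<'E'
from h import *
for n in('top','side'):
    c=snap(n,n+'0.png'); print({k:(np.round(v,4).tolist() if k!='frame' else v.shape) for k,v in c.items()})
s=manip.read_state(); print(s)
E
```

```text
pics
{'frame': (420, 560, 3), 'fx': 391.3181, 'fy': 391.3181, 'cx': 279.3101, 'cy': 211.148, 'eye': [0.3828, 0.0482, 1.1411], 'orientation': [[0.0043, 0.9861, -0.1662], [-1.0, 0.0046, 0.0013], [0.0021, 0.1662, 0.9861]]}
{'frame': (420, 560, 3), 'fx': 458.3318, 'fy': 458.3318, 'cx': 277.3212, 'cy': 210.4425, 'eye': [0.3232, -1.0512, 0.9824], 'orientation': [[0.9826, 0.1064, -0.1522], [-0.1855, 0.6027, -0.7761], [0.0091, 0.7909, 0.6119]]}
{'t': 0.1, 'qpos': array([ 6.21593831e+01,  1.26706906e+01,  8.75179196e+01, -2.05210895e-03,
        7.99118369e+01, -7.22420207e+00]), 'joint_vel': array([-0.14005443, -0.10611985, -0.09331156, -0.03317339, -0.05287391,
        0.01229065]), 'tau': array([ 1.19895267e-03, -4.95950782e+01, -3.88517189e+01,  7.01724552e-02,
        5.16199821e-02, -2.53523444e-05]), 'position': array([0.219819  , 0.58448658, 0.22955892]), 'orientation': array([[-9.35960844e-01,  3.52103221e-01, -7.87555212e-04],
       [ 3.52104053e-01,  9.35959551e-01, -1.56667411e-03],
       [ 1.85488821e-04, -1.74364701e-03, -9.99998463e-01]]), 'contact_force': array([1.39053715, 0.32507369, 0.40836453]), 'moment': array([-0.07089637, -0.02794143, -0.01146247]), 'grasp_force': 0.0, 'opening': 0.08726261545715316}
```

Run:
```python
import cv2
for n in('top','side'):
    i=cv2.imread(f'pics/{n}0.png'); cv2.imwrite(f'pics/{n}0b.png',cv2.resize(i,(800,600),interpolation=cv2.INTER_CUBIC))
```

```text
(no output)
```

View pics/top0b.png

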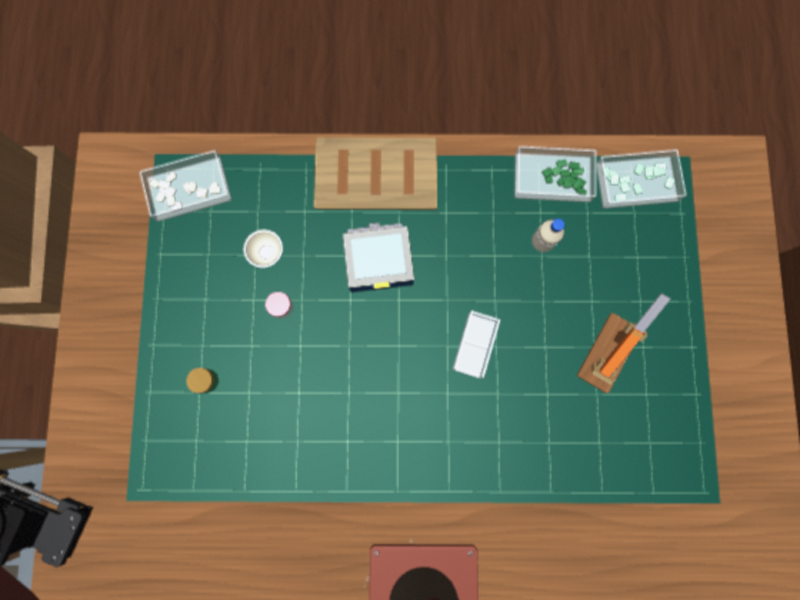

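View pics/side0b.png

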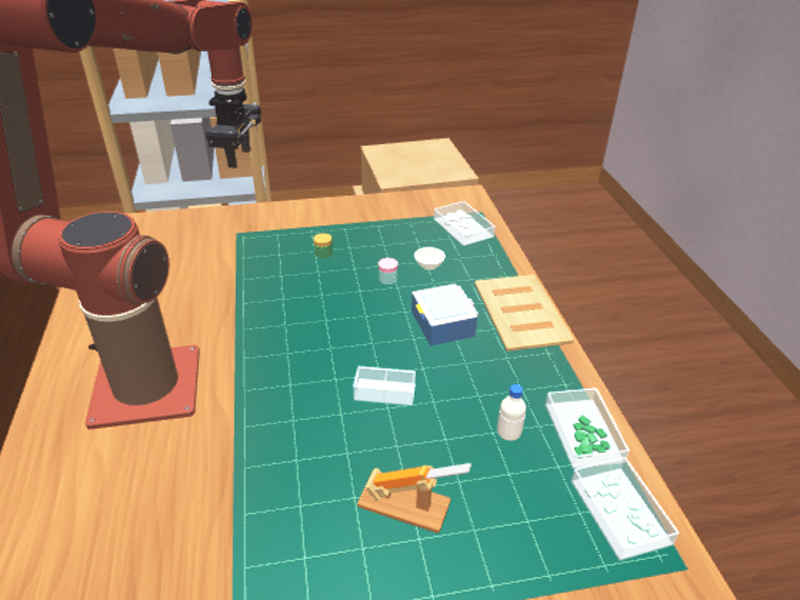

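The top view shows (800-px scale) the tin at (378,258) with its yellow tab at (381,285), the pink jar_a at (278,304), jar_b at (200,380), the tray at (477,344), and the knife from (604,373) to its tip at (664,299). The side view shows the knife's tip at (469,466). I'll enlarge these for readings.

```bash
cat >> h.py <<'E'
def crop(img,x0,y0,w=100,h=75,s=4):
    o=cv2.resize(img[y0:y0+h,x0:x0+w],(w*s,h*s),interpolation=cv2.INTER_CUBIC)
    for k in range(0,w,10):
        cv2.line(o,(k*s,0),(k*s,4 if (x0+k)%50 else 12),(0,0,255),1)
    for k in range(0,h,10):
        cv2.line(o,(0,k*s),(4,k*s),(0,0,255),1)
    return o
def ray(c,u,v):
    d=np.array([(u-c['cx'])/c['fx'],-(v-c['cy'])/c['fy'],-1.]); return np.array(c['eye']),np.array(c['orientation'])@d
def onz(c,u,v,z):
    e,d=ray(c,u,v); return e+d*(z-e[2])/d[2]
def tri(c1,p1,c2,p2):
    e1,d1=ray(c1,*p1); e2,d2=ray(c2,*p2)
    s=np.linalg.lstsq(np.c_[d1,-d2],e2-e1,rcond=None)[0]
    a,b=e1+d1*s[0],e2+d2*s[1]; return (a+b)/2,np.linalg.norm(a-b)
def proj(c,P):
    q=np.array(c['orientation']).T@(np.array(P)-c['eye']); return np.array([c['cx']+c['fx']*q[0]/-q[2],c['cy']-c['fy']*q[1]/-q[2]])
E
python3 - <<'E'
from h import *
t=cv2.imread('pics/top0.png'); s=cv2.imread('pics/side0.png')
a=np.hstack([crop(t,220,145),crop(t,290,205)]); b=np.hstack([crop(t,390,200),crop(s,245,310)])
cv2.imwrite('pics/c1.png',np.vstack([a,b]))
E
```

```text
(no output)
```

View pics/c1.png

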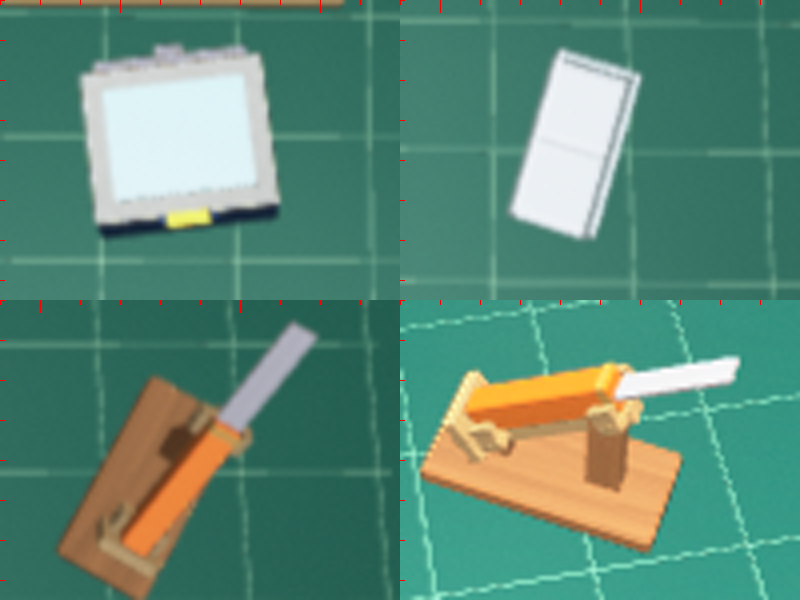

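Readings (in the tile's pixels): the tin lid's corners are at (82,76), (262,56), (279,205) and (97,225), the tab front runs (165,227)-(210,223), and the tray corners are at (560,48), (640,73), (597,239) and (510,213). The knife tip is at (305,330) in the top view and (738,368) in the side view. The rest corners are visible too, so I'll fit poses.

```bash
cat > fit.py <<'E'
from h import *
from scipy.optimize import least_squares
import pickle
ct=snap('top'); cs=snap('side')
def Rz(a): c,s=np.cos(a),np.sin(a); return np.array([[c,-s,0],[s,c,0],[0,0,1]])
def Ry(a): c,s=np.cos(a),np.sin(a); return np.array([[c,0,s],[0,1,0],[-s,0,c]])
def fit(obs,p0,nm):
    f=lambda p:np.concatenate([proj(c,Rz(p[2])@P+[p[0],p[1],0])-uv for c,P,uv in obs])
    r=least_squares(f,p0,loss='soft_l1'); print(nm,np.round(r.x[:2],4),np.round(np.degrees(r.x[2]),2),'res px',np.round(r.fun,1).tolist()); return r.x
def T(x0,y0,ox,oy): return lambda x,y: np.array([x0+(x-ox+.5)/4-.5,y0+(y-oy+.5)/4-.5])
if __name__=='__main__':
    A=T(220,145,0,0);B=T(290,205,400,0);C=T(390,200,0,300);D=T(245,310,400,300)
    V=lambda *a:np.array(a)/1000
    hx,hy=55,65
    tin=fit([(ct,V(hx,hy,61),A(82,76)),(ct,V(hx,-hy,61),A(262,56)),(ct,V(-hx,-hy,61),A(279,205)),(ct,V(-hx,hy,61),A(97,225)),
      (ct,V(-hx-8,15,58),A(165,227)),(ct,V(-hx-8,-15,58),A(210,223))],[.65,.07,0],'tin')
    tray=fit([(ct,V(30,60,40),B(560,48)),(ct,V(30,-60,40),B(640,73))] and
      [(ct,V(-30,60,20),B(560-0,48)),(ct,V(30,60,40),B(640,73)),(ct,V(30,-60,40),B(597,239)),(ct,V(-30,-60,20),B(510,213))],[.5,-.1,-1.8],'tray')
    K=Ry(np.radians(-35)); k=lambda *a:K@V(*a)+[0,0,.085]
    obs=[(ct,k(95,0,11),C(305,330)),(cs,k(95,0,11),D(738,368)),(ct,k(-95,0,22),C(135,549)),(ct,k(15,0,22),C(226,430)),
     (cs,k(15,0,22),D(617,366))]
    knife=fit(obs,[.5,-.4,-.6],'knife')
    L=lambda x,y: np.array([x/800*560,y/600*420])-.15
    for nm,z,uv in [('jar_a',.05,L(278,304)),('jar_b',.05,L(200,380)),('glue',.06,L(546,238)),('dish',.035,L(263,249))]:
        print(nm,np.round(onz(ct,*uv,z),4))
    for (x,y) in [(153,376),(57,552),(147,600)]: print('rest corner',np.round(onz(ct,*C(x,y),.012),4))
    for (x,y) in [(420,475),(650,550),(682,455)]: print('rest corner s',np.round(onz(cs,*D(x,y),.012),4))
    print('tip',tri(ct,C(305,330),cs,D(738,368)))
E
python3 fit.py
```

```text
tin [0.6561 0.0892] 6.48 res px [-0.2, -0.5, -0.0, -0.2, 0.1, -0.0, -0.4, -0.1, 0.6, 0.5, -0.0, 0.3]
tray [ 0.4867 -0.1085] -107.07 res px [-0.6, 1.2, 0.6, 0.1, -0.2, -0.7, 0.2, -0.3]
knife [ 0.5039 -0.3965] -30.4 res px [-0.7, -1.0, -0.1, 0.2, -1.0, 0.1, 0.5, -0.5, -1.0, 2.2]
jar_a [0.5613 0.2864 0.05  ]
jar_b [0.4118 0.4311 0.05  ]
glue [ 0.696  -0.2464  0.06  ]
dish [0.6772 0.3248 0.035 ]
rest corner [ 0.5531 -0.3871  0.012 ]
rest corner [ 0.4253 -0.3108  0.012 ]
rest corner [ 0.3916 -0.3733  0.012 ]
rest corner s [ 0.3905 -0.3742  0.012 ]
rest corner s [ 0.5178 -0.4501  0.012 ]
rest corner s [ 0.5531 -0.389   0.012 ]
tip (array([ 0.5639938 , -0.43365146,  0.15047459]), np.float64(0.0028087123272953957))
```

```bash
cat >> h.py <<'E'
from scipy.spatial.transform import Rotation as Rot
def plan(p,Rm,n=None,step=5.0,deg=9.5):
    s=manip.read_state(); R0=np.array(s['orientation']); p0=np.array(s['position'])
    d=np.array(p)-p0; w=Rot.from_matrix(R0.T@Rm).as_rotvec(degrees=True)
    if n is None: n=int(max(1,np.ceil(np.linalg.norm(d)*100/step),np.ceil(np.linalg.norm(w)/deg)))
    print('t',round(s['t'],2),'at',np.round(p0,4),'n',n)
    R=R0
    for i in range(n):
        print(np.round(R.T@d*100/n,2).tolist()+np.round(w/n,2).tolist(),end=', ')
        R=R@Rot.from_rotvec(w/n,degrees=True).as_matrix()
    print()
def toolR(yaw,pitch=0):
    "tool for a knife with x axis at yaw (deg) and blade end pitched up; tool x=-knife x, y=knife y, z=-knife z"
    K=Rot.from_euler('ZY',[yaw,-pitch],degrees=True).as_matrix(); return K@np.diag([-1,1,-1]), K
E
python3 - <<'E'
from h import *
R,K=toolR(-30.5,35)
P=np.array([.504,-.3965,.085]); 
g=P+K@[-.022,0,.009]; print('grasp tcp',g, 'pre',g+K@[0,0,.09])
plan([.5,.15,.25],toolR(0)[0])
E
```

```text
grasp tcp [ 0.48402439 -0.38473347  0.07975369] pre [ 0.43954548 -0.35853338  0.15347737]
t 0.2 at [0.2199 0.5847 0.2299] n 11
[-3.77, -2.8, -0.18, -0.01, -0.0, -1.87], [-3.68, -2.92, -0.18, -0.01, -0.0, -1.87], [-3.58, -3.04, -0.18, -0.01, -0.0, -1.87], [-3.48, -3.16, -0.18, -0.01, -0.0, -1.87], [-3.38, -3.27, -0.18, -0.01, -0.0, -1.87], [-3.27, -3.38, -0.18, -0.01, -0.0, -1.87], [-3.16, -3.48, -0.18, -0.01, -0.0, -1.87], [-3.04, -3.59, -0.18, -0.01, -0.0, -1.87], [-2.92, -3.68, -0.18, -0.01, -0.0, -1.87], [-2.8, -3.78, -0.18, -0.01, -0.0, -1.87], [-2.67, -3.87, -0.18, -0.01, -0.0, -1.87],
```

Emit:
arm_command([
  [-3.8, -2.8, -0.2, 0, 0, -1.9, 0],
  [-3.7, -2.9, -0.2, 0, 0, -1.9, 0],
  [-3.6, -3.0, -0.2, 0, 0, -1.9, 0],
  [-3.5, -3.2, -0.2, 0, 0, -1.9, 0],
  [-3.4, -3.3, -0.2, 0, 0, -1.9, 0],
  [-3.3, -3.4, -0.2, 0, 0, -1.9, 0],
  [-3.2, -3.5, -0.2, 0, 0, -1.9, 0],
  [-3.0, -3.6, -0.2, 0, 0, -1.9, 0],
  [-2.9, -3.7, -0.2, 0, 0, -1.9, 0],
  [-2.8, -3.8, -0.2, 0, 0, -1.9, 0],
  [-2.7, -3.9, -0.2, 0, 0, -1.9, 0],
])

```text
t: 1.58
position: [0.503, 0.1479, 0.2526]
orientation: [[-1.0, -0.006, 0.0], [-0.006, 1.0, 0.0], [-0.0, 0.0, -1.0]]
contact_force: [-0.3, -0.4, 0.9]
opening: 0.0872
grasp_force: 0.0
```

Run:
```python
from h import *
R,K=toolR(-30.5,35)
plan([.4395,-.3585,.1535],R)
```

```text
t 1.57 at [0.503  0.1479 0.2526] n 11
[0.61, -4.6, 0.9, 0.86, -3.1, 2.72], [0.44, -4.61, 0.94, 0.86, -3.1, 2.72], [0.27, -4.61, 0.99, 0.86, -3.1, 2.72], [0.11, -4.61, 1.05, 0.86, -3.1, 2.72], [-0.05, -4.59, 1.12, 0.86, -3.1, 2.72], [-0.21, -4.57, 1.19, 0.86, -3.1, 2.72], [-0.36, -4.54, 1.28, 0.86, -3.1, 2.72], [-0.5, -4.5, 1.37, 0.86, -3.1, 2.72], [-0.63, -4.45, 1.46, 0.86, -3.1, 2.72], [-0.76, -4.39, 1.57, 0.86, -3.1, 2.72], [-0.88, -4.33, 1.68, 0.86, -3.1, 2.72],
```

Emit:
arm_command([
  [0.6, -4.6, 0.9, 0.9, -3.1, 2.7, 0],
  [0.4, -4.6, 0.9, 0.9, -3.1, 2.7, 0],
  [0.3, -4.6, 1.0, 0.9, -3.1, 2.7, 0],
  [0.1, -4.6, 1.0, 0.9, -3.1, 2.7, 0],
  [0, -4.6, 1.1, 0.9, -3.1, 2.7, 0],
  [-0.2, -4.6, 1.2, 0.9, -3.1, 2.7, 0],
  [-0.4, -4.5, 1.3, 0.9, -3.1, 2.7, 0],
  [-0.5, -4.5, 1.4, 0.9, -3.1, 2.7, 0],
  [-0.6, -4.5, 1.5, 0.9, -3.1, 2.7, 0],
  [-0.8, -4.4, 1.6, 0.9, -3.1, 2.7, 0],
  [-0.9, -4.3, 1.7, 0.9, -3.1, 2.7, 0],
  [0, 0, 0, 0, 0, 0, 0],
])

```text
t: 3.08
position: [0.4374, -0.3596, 0.1538]
orientation: [[-0.706, 0.512, 0.489], [0.416, 0.859, -0.299], [-0.573, -0.008, -0.819]]
contact_force: [0.1, 0.3, 0.0]
opening: 0.0868
grasp_force: 0.0
```

Run:
```python
from h import *
R,K=toolR(-30.5,35)
plan([.484,-.3847,.0797],R)
t=snap('top');s=snap('side')
a=np.hstack([crop(t['frame'],370,180,133,100,3),crop(s['frame'],225,270,133,100,3)])
cv2.imwrite('pics/c2.png',a)
st=manip.read_state()
for n,c in(('t',t),('s',s)):
    print(n,proj(c,st['position']),[proj(c,[.504,-.3965,.085]+K@np.array(q)/1000) for q in ([95,0,11],[-22,10,22],[-22,-10,22])])
```

```text
t 3.08 at [ 0.4374 -0.3596  0.1538] n 2
[-0.04, 0.14, 4.55, -0.27, -0.0, -0.0], [-0.04, 0.12, 4.55, -0.27, -0.0, -0.0], 
t [440.21684296 255.26000678] [array([465.19843901, 206.09852159]), array([434.89492151, 240.17639073]), array([441.53718967, 243.97645216])]
s [267.51955488 307.21869465] [array([329.03636339, 326.90621698]), array([286.78408761, 327.15052426]), array([284.04358831, 333.61637594])]
```

View pics/c2.png

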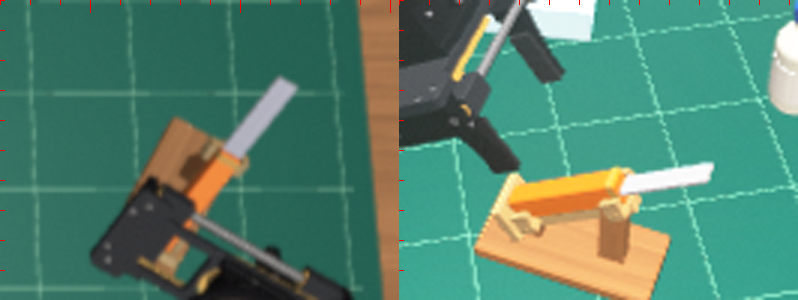

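The two crops show the gripper tilted over the handle and lined up with it. The blade tip is at (289,83) in the left tile, about 1 px right of the model, so I shift the origin about 1 mm and set the yaw to -31°.

Run:
```python
from h import *
R,K=toolR(-31,35)
plan([.5035,-.3975,.085]+K@[-.022,0,.009],R,n=4)
```

```text
t 3.17 at [ 0.4387 -0.3576  0.1547] n 4
[-0.01, -0.01, 2.29, -0.03, -0.0, 0.15], [-0.01, -0.02, 2.29, -0.03, -0.0, 0.15], [-0.01, -0.02, 2.29, -0.03, -0.0, 0.15], [-0.01, -0.02, 2.29, -0.03, -0.0, 0.15],
```

Emit:
arm_command([
  [0, 0, 2.3, 0, 0, 0.1, 0],
  [0, 0, 2.3, 0, 0, 0.1, 0],
  [0, 0, 2.3, 0, 0, 0.1, 0.2],
  [0, 0, 2.3, 0, 0, 0.1, 0.4],
  [0, 0, 0, 0, 0, 0, 0.7],
  [0, 0, 0, 0, 0, 0, 0.9],
  [0, 0, 0, 0, 0, 0, 1],
  [0, 0, 0, 0, 0, 0, 1],
])

```text
t: 4.18
position: [0.4846, -0.3855, 0.081]
orientation: [[-0.703, 0.513, 0.492], [0.417, 0.858, -0.299], [-0.576, -0.005, -0.817]]
contact_force: [0.4, -0.7, -0.9]
opening: 0.0353
grasp_force: 0.0
```

Run:
```python
from h import *
s=manip.read_state(); print(s['t'],s['position'],s['contact_force'],s['opening'],s['grasp_force'],s['qpos'])
t=snap('top');c=snap('side')
a=np.hstack([crop(t['frame'],370,180,133,100,3),crop(c['frame'],225,270,133,100,3)])
cv2.imwrite('pics/c3.png',a)
R,K=toolR(-31,35)
plan(s['position']+K@[0.0,0,.10]+[0,0,.02],R,n=5)
```

```text
4.175 [ 0.48458082 -0.38548179  0.08100715] [ 0.3650974  -0.66657756 -0.88758254] 0.03527367787994207 0.0 [ -52.30952274    1.71252552  124.79512445   31.5181627    23.29220255
 -137.33875821]
t 4.28 at [ 0.4845 -0.3855  0.0806] n 5
[-0.24, -0.01, -2.33, -0.03, 0.03, 0.05], [-0.24, -0.0, -2.33, -0.03, 0.03, 0.05], [-0.24, -0.0, -2.33, -0.03, 0.03, 0.05], [-0.24, -0.0, -2.33, -0.03, 0.03, 0.05], [-0.24, -0.0, -2.33, -0.03, 0.03, 0.05],
```

View pics/c3.png

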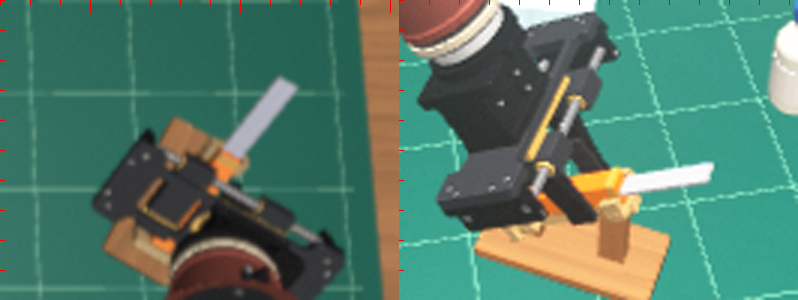

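The pictures show the open fingers straddling the handle just below the upper cheeks, with the knife untouched. I'll close.

Emit:
arm_command([
  [0, 0, 0, 0, 0, 0, 1],
  [0, 0, 0, 0, 0, 0, 1],
  [0, 0, 0, 0, 0, 0, 1],
  [0, 0, 0, 0, 0, 0, 1],
])

```text
t: 4.78
position: [0.4844, -0.3854, 0.0803]
orientation: [[-0.703, 0.513, 0.492], [0.417, 0.858, -0.298], [-0.575, -0.005, -0.818]]
contact_force: [-5.4, 2.7, 5.0]
opening: 0.0197
grasp_force: 30.0
```

Emit:
arm_command([
  [-0.2, 0, -0.8, 0, 0, 0, 1],
  [-0.2, 0, -1.5, 0, 0, 0, 1],
  [-0.2, 0, -2.3, 0, 0, 0, 1],
  [-0.2, 0, -2.3, 0, 0, 0, 1],
  [-0.2, 0, -2.3, 0, 0, 0, 1],
  [-0.2, 0, -2.3, 0, 0, 0, 1],
  [0, 0, 0, 0, 0, 0, 1],
])

```text
t: 5.65
position: [0.4365, -0.3567, 0.183]
orientation: [[-0.702, 0.514, 0.493], [0.416, 0.858, -0.301], [-0.578, -0.006, -0.816]]
contact_force: [0.2, 0.2, -0.4]
opening: 0.0199
grasp_force: 30.0
```

Run:
```python
from h import *
s=manip.read_state(); print(s['t'],s['position'],s['contact_force'],s['opening'],s['grasp_force'],s['qpos'])
R,K=toolR(6.5,0)
tin=np.array([.6561,.0892,0])
# knife tip 60 mm in front of the notch; tcp at knife (-22,0,9); tip (95,0,11)
tip=tin+K@[-.055-.06,0,.047+.06]
plan(tip+K@[-.117,0,-.002],R)
```

```text
5.65 [ 0.4364977  -0.3567109   0.18303317] [ 0.17228684  0.20360491 -0.35342089] 0.01987739279522706 29.978491689794282 [ -55.47159845  -18.00273045  129.13551529   22.40664983   38.1599586
 -128.61280677]
t 5.65 at [ 0.4365 -0.3567  0.183 ] n 9
[2.53, 3.94, -0.76, -1.32, 3.77, -4.01], [2.28, 4.13, -0.5, -1.32, 3.77, -4.01], [2.02, 4.29, -0.27, -1.32, 3.77, -4.01], [1.72, 4.42, -0.04, -1.32, 3.77, -4.01], [1.4, 4.53, 0.16, -1.32, 3.77, -4.01], [1.07, 4.61, 0.35, -1.32, 3.77, -4.01], [0.71, 4.66, 0.51, -1.32, 3.77, -4.01], [0.35, 4.69, 0.66, -1.32, 3.77, -4.01], [-0.03, 4.68, 0.77, -1.32, 3.77, -4.01],
```

Emit:
arm_command([
  [2.5, 3.9, -0.8, -1.3, 3.8, -4.0, 1],
  [2.3, 4.1, -0.5, -1.3, 3.8, -4.0, 1],
  [2.0, 4.3, -0.3, -1.3, 3.8, -4.0, 1],
  [1.7, 4.4, 0, -1.3, 3.8, -4.0, 1],
  [1.4, 4.5, 0.2, -1.3, 3.8, -4.0, 1],
  [1.1, 4.6, 0.3, -1.3, 3.8, -4.0, 1],
  [0.7, 4.7, 0.5, -1.3, 3.8, -4.0, 1],
  [0.3, 4.7, 0.7, -1.3, 3.8, -4.0, 1],
  [0, 4.7, 0.8, -1.3, 3.8, -4.0, 1],
  [0, 0, 0, 0, 0, 0, 1],
])

```text
t: 6.9
position: [0.4246, 0.0661, 0.1023]
orientation: [[-0.993, -0.116, -0.011], [-0.116, 0.993, 0.003], [0.011, 0.005, -1.0]]
contact_force: [0.3, -0.6, -1.1]
opening: 0.0201
grasp_force: 30.0
```

Run:
```python
from h import *
t=snap('top');c=snap('side')
s=manip.read_state(); print(s['t'],s['position'],s['orientation'],s['opening'],s['grasp_force'])
cv2.imwrite('pics/c4.png',np.hstack([crop(t['frame'],215,140,100,100,4),crop(c['frame'],230,180,100,100,4)]))
R,K=toolR(6.5,0)
Kn=np.array(s['orientation'])@np.diag([-1,1,-1]); tip=s['position']+Kn@[.117,0,.002]
print('pred tip',tip,proj(t,tip),proj(c,tip))
tin=np.array([.6561,.0892,0]); print('notch',tin+K@[-.055,0,.047],proj(c,tin+K@[-.055,0,.047]),'tab in side',proj(c,tin+K@[-.063,.015,.058]),proj(c,tin+K@[-.063,-.015,.058]))
for q in ([-55,-65,61],[55,-65,61],[-55,65,61],[-55,-65,0]): print(q,proj(c,tin+K@np.array(q)/1000))
```

```text
7.0 [0.42481363 0.06383319 0.10316692] [[-0.99357992 -0.11277161 -0.00902866]
 [-0.11279499  0.99361602  0.00212205]
 [ 0.00873172  0.00312681 -0.99995699]] 0.019640573530438344 29.978196631366245
pred tip [0.54108054 0.07702596 0.10414522] [268.00688657 217.18791349] [276.31183185 207.72631858]
notch [0.60145355 0.08297382 0.047     ] [294.03359037 218.60233964] tab in side [290.33919263 213.65781589] [293.29364689 219.17668111]
[-55, -65, 61] [300.86882546 227.5595471 ]
[55, -65, 61] [333.35026389 221.26068022]
[-55, 65, 61] [287.89760567 203.69770224]
[-55, -65, 0] [300.09941745 242.11976968]
```

View pics/c4.png

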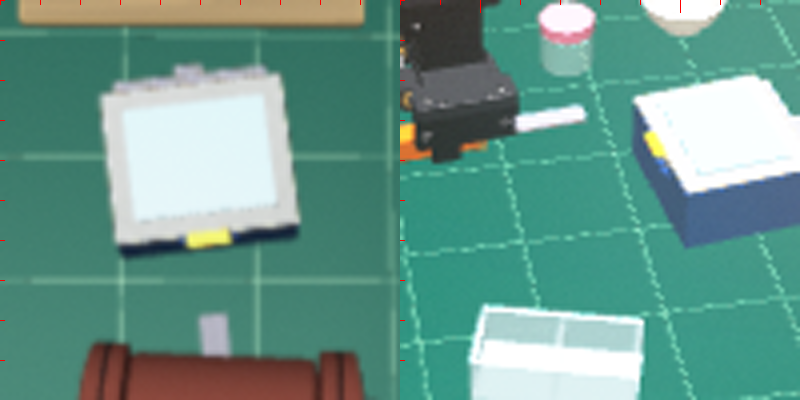

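Top tile: blade tip centred at (213,315), pointing at the tab centre (209,242). Side tile: tip at (585,113). Both match the prediction within about 1 px, so the grasp is as intended. I'll descend to notch height and go in.

Emit:
arm_command([
  [0, -0.1, 2.0, 0, 0.2, 0, 1],
  [0, 0, 2.0, 0, 0.2, 0, 1],
  [0, 0, 1.7, 0, 0, 0, 1],
  [0, 0, 0, 0, 0, 0, 1],
  [-1.5, 0, 0, 0, 0, 0, 1],
  [-1.5, 0, 0, 0, 0, 0, 1],
  [-1.5, 0, 0, 0, 0, 0, 1],
  [0, 0, 0, 0, 0, 0, 1],
])

```text
t: 8.0
position: [0.4713, 0.0677, 0.0472]
orientation: [[-0.994, -0.112, -0.013], [-0.112, 0.994, 0.002], [0.013, 0.003, -1.0]]
contact_force: [-0.3, -0.7, -0.7]
opening: 0.0199
grasp_force: 30.0
```

```bash
cat >> h.py <<'E'
def tipreport():
    s=manip.read_state(); K=toolR(6.5)[1]; Kn=np.array(s['orientation'])@np.diag([-1,1,-1]); tip=s['position']+Kn@[.117,0,.002]
    tin=np.array([.6561,.0892,0]); print('t',s['t'],'tip rel tin mm',np.round(K.T@(tip-tin)*1000,1),'knife x in tin',np.round(K.T@Kn[:,0],3),'F',np.round(s['contact_force'],1)); return tip
E
python3 - <<'E'
from h import *
tip=tipreport()
t=snap('top');c=snap('side')
cv2.imwrite('pics/c5.png',np.hstack([crop(t['frame'],215,140,100,100,4),crop(c['frame'],230,180,100,100,4)]))
print(proj(t,tip),proj(c,tip))
E
```

```text
t 8.0 tip rel tin mm [-69.   -0.6  47.7] knife x in tin [ 1.    -0.002 -0.013] F [-0.3 -0.7 -0.7]
[267.3550601  204.00378474] [290.01820975 219.31102379]
```

View pics/c5.png

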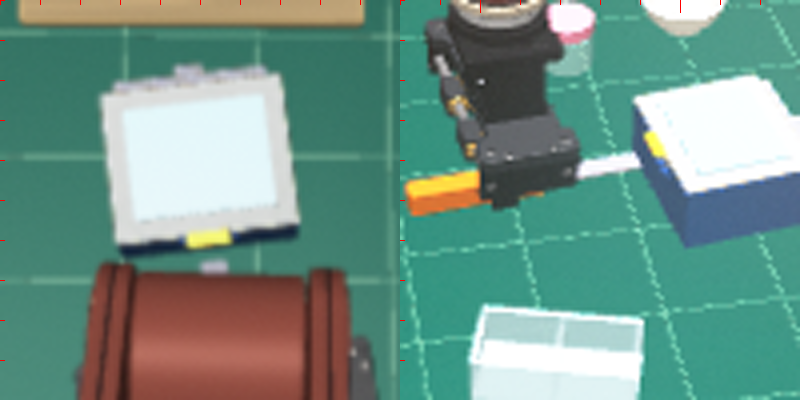

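The blade now lies level in front of the notch. The tip is at (639,160) in the side tile and (214,263) in the top tile, in line with the tab centre at (209,240). Insert about 34 mm, then lift slowly.

Emit:
arm_command([
  [-1.2, 0, 0.1, 0, 0.5, 0, 1],
  [-1.2, 0, 0, 0, 0, 0, 1],
  [-1.2, 0, 0, 0, 0, 0, 1],
  [-1.2, 0, 0, 0, 0, 0, 1],
  [0, 0, 0, 0, 0, 0, 1],
])

```text
t: 8.72
position: [0.5182, 0.073, 0.0448]
orientation: [[-0.994, -0.111, -0.022], [-0.112, 0.994, 0.001], [0.022, 0.003, -1.0]]
contact_force: [0.3, -0.3, -0.9]
opening: 0.0198
grasp_force: 30.0
```

```bash
python3 -c "from h import *; tipreport()"
```

```text
t 8.725 tip rel tin mm [-21.8  -0.6  44.2] knife x in tin [ 1.    -0.002 -0.022] F [ 0.3 -0.3 -0.9]
```

Emit:
arm_command([
  [0, 0, -0.6, 0, 0, 0, 1],
  [0, 0, -0.6, 0, 0, 0, 1],
  [0, 0, -0.6, 0, 0, 0, 1],
  [0, 0, -0.6, 0, 0, 0, 1],
  [0, 0, 0, 0, 0, 0, 1],
])

```text
t: 9.35
position: [0.5179, 0.073, 0.0693]
orientation: [[-0.994, -0.111, -0.022], [-0.111, 0.994, 0.001], [0.022, 0.003, -1.0]]
contact_force: [-1.8, 0.6, -0.7]
opening: 0.0198
grasp_force: 30.0
```

Emit:
arm_command([
  [0, 0, -0.7, 0, 0, 0, 1],
  [0, 0, -0.7, 0, 0, 0, 1],
  [0, 0, -0.7, 0, 0, 0, 1],
  [0, 0, -0.7, 0, 0, 0, 1],
  [0, 0, -0.6, 0, 0, 0, 1],
  [0, 0, 0, 0, 0, 0, 1],
  [0, 0, 0, 0, 0, 0, 1],
])

```text
t: 10.22
position: [0.5187, 0.073, 0.1029]
orientation: [[-0.994, -0.111, -0.022], [-0.111, 0.994, 0.001], [0.022, 0.003, -1.0]]
contact_force: [-1.1, -0.3, -1.2]
opening: 0.0198
grasp_force: 30.0
```

Run:
```python
from h import *
tip=tipreport()
t=snap('top');c=snap('side')
cv2.imwrite('pics/c6.png',np.hstack([crop(t['frame'],215,140,100,100,4),crop(c['frame'],230,160,100,100,4)]))
print(proj(t,tip),proj(c,tip))
```

```text
t 10.225 tip rel tin mm [-21.3  -0.8 102.3] knife x in tin [ 1.    -0.002 -0.022] F [-1.1 -0.3 -1.2]
[265.04392711 183.19140291] [304.61025423 203.41935419]
```

View pics/c6.png

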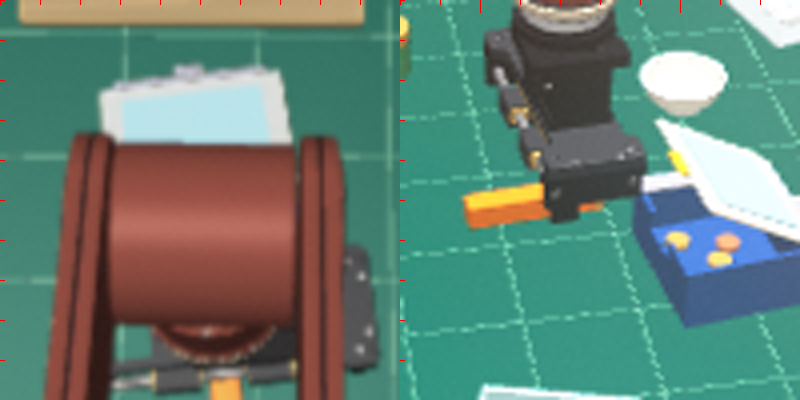

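The side tile shows the lid standing open (front corner at (660,122), tab at (680,162)) on the blade, with the candies visible in the tin. I'll drop the blade slightly and withdraw.

Emit:
arm_command([
  [0.4, 0, 0.4, 0, 0, 0, 1],
  [1.5, 0, 0.2, 0, 0, 0, 1],
  [2.5, 0, 0, 0, 0, 0, 1],
  [2.5, 0, 0, 0, 0, 0, 1],
  [1.5, 0, -2, 0, 0, 0, 1],
  [0, 0, -3, 0, 0, 0, 1],
  [0, 0, 0, 0, 0, 0, 1],
])

```text
t: 11.2
position: [0.4377, 0.0635, 0.1506]
orientation: [[-0.994, -0.111, -0.018], [-0.111, 0.994, 0.0], [0.018, 0.002, -1.0]]
contact_force: [0.2, -0.2, -2.0]
opening: 0.0199
grasp_force: 30.0
```

Run:
```python
from h import *
tipreport()
t=snap('top'); c=snap('side')
# jars: cap centroids by colour
def cen(c,mask,u,v,r=14):
    m=np.zeros_like(mask); m[v-r:v+r,u-r:u+r]=mask[v-r:v+r,u-r:u+r]; M=cv2.moments(m.astype(np.uint8),True); return M['m10']/M['m00'],M['m01']/M['m00'],M['m00']
T0=cv2.imread('pics/top0.png'); h=cv2.cvtColor(T0,cv2.COLOR_BGR2HSV)
b,g,r=[T0[...,i].astype(int) for i in range(3)]
notgreen=(r>g+8)
for u,v in((194,213),(140,266)):
    x,y,a=cen(t,notgreen,u,v); print('cap px',x,y,a,onz(t,x,y,.05))
```

```text
t 11.2 tip rel tin mm [-102.9   -1.   150.6] knife x in tin [ 1.    -0.002 -0.018] F [ 0.2 -0.2 -2. ]
cap px 194.34426229508196 212.58196721311475 244.0 [0.56153913 0.28670896 0.05      ]
cap px 139.4738955823293 265.9759036144578 249.0 [0.41148239 0.43207009 0.05      ]
```

Run:
```python
from h import *
R,K=toolR(45.9,0)
plan(np.array([.4865,.3594,.09])+K@[-.022,0,.009],R)
```

```text
t 11.3 at [0.4358 0.0636 0.148 ] n 6
[-1.12, 4.57, 0.81, 0.1, -0.2, -6.58], [-1.64, 4.41, 0.8, 0.1, -0.2, -6.58], [-2.13, 4.2, 0.8, 0.1, -0.2, -6.58], [-2.59, 3.93, 0.8, 0.1, -0.2, -6.58], [-3.03, 3.6, 0.81, 0.1, -0.2, -6.58], [-3.42, 3.24, 0.81, 0.1, -0.2, -6.58],
```

Emit:
arm_command([
  [-1.1, 4.6, 0.8, 0.1, -0.2, -6.6, 1],
  [-1.6, 4.4, 0.8, 0.1, -0.2, -6.6, 1],
  [-2.1, 4.2, 0.8, 0.1, -0.2, -6.6, 1],
  [-2.6, 3.9, 0.8, 0.1, -0.2, -6.6, 1],
  [-3.0, 3.6, 0.8, 0.1, -0.2, -6.6, 1],
  [-3.4, 3.2, 0.8, 0.1, -0.2, -6.6, 1],
  [0, 0, 0, 0, 0, 0, 1],
  [0, 0, 0, 0, 0, 0, 1],
])

```text
t: 12.3
position: [0.4692, 0.3421, 0.0981]
orientation: [[-0.695, -0.719, -0.003], [-0.719, 0.695, -0.001], [0.003, 0.001, -1.0]]
contact_force: [-0.2, 0.2, -1.1]
opening: 0.0199
grasp_force: 30.0
```

Run:
```python
from h import *
R,K=toolR(45.9,0)
t=snap('top'); c=snap('side')
s=manip.read_state(); Kn=s['orientation']@np.diag([-1,1,-1]); print(Kn)
tip=s['position']+Kn@[.117,0,.002]; end=s['position']+Kn@[-.073,0,.013]
print('tip',tip,proj(t,tip),proj(c,tip),'end',proj(t,end),proj(c,end))
cv2.imwrite('pics/c7.png',np.hstack([crop(t['frame'],110,170,100,100,4),crop(c['frame'],215,120,100,100,4)]))
plan(np.array([.4865,.3594,.015])+K@[-.022,0,.009],R,n=5)
```

```text
[[ 6.95678128e-01 -7.18352487e-01  1.28296989e-03]
 [ 7.18352569e-01  6.95679062e-01  4.78976880e-04]
 [-1.23660952e-03  5.88410978e-04  9.99999062e-01]]
tip [0.55140042 0.42571572 0.10102865] [138.5073581  212.97813096] [261.93548625 152.53614351] end [186.10703264 262.54580878] [230.48960896 172.931228  ]
t 12.4 at [0.47   0.3417 0.0992] n 5
[-0.05, 0.01, 1.5, 0.01, -0.01, 0.0], [-0.05, 0.01, 1.5, 0.01, -0.01, 0.0], [-0.05, 0.01, 1.5, 0.01, -0.01, 0.0], [-0.05, 0.01, 1.5, 0.01, -0.01, 0.0], [-0.04, 0.01, 1.5, 0.01, -0.01, 0.0],
```

View pics/c7.png

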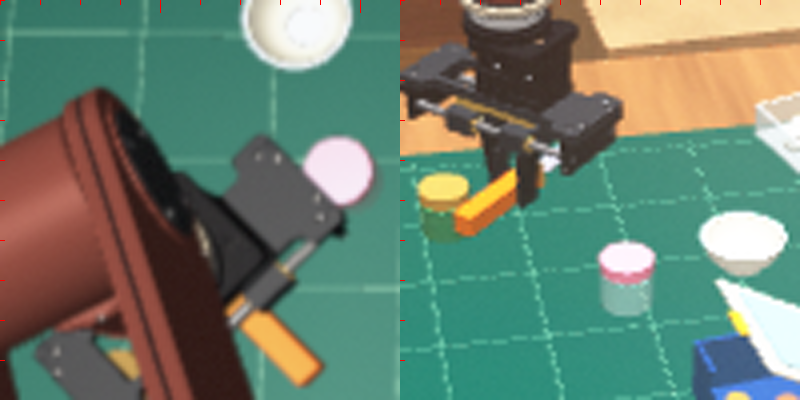

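The handle end is at (313,376) in the top tile, pointing square between the pink jar and the other. The side tile shows the level knife and the lid still open. I'll lower it.

Emit:
arm_command([
  [0, 0, 1.5, 0, 0, 0, 1],
  [0, 0, 1.5, 0, 0, 0, 1],
  [0, 0, 1.5, 0, 0, 0, 1],
  [0, 0, 1.5, 0, 0, 0, 1],
  [-0.2, 0, 1.3, 0, 0, 0, 1],
  [0, 0, 0.5, 0, 0, 0, 1],
  [0, 0, 0, 0, 0, 0, 1],
])

```text
t: 13.28
position: [0.4716, 0.3443, 0.0215]
orientation: [[-0.695, -0.719, -0.001], [-0.719, 0.695, 0.0], [0.0, 0.001, -1.0]]
contact_force: [0.4, 0.1, -1.0]
opening: 0.0197
grasp_force: 30.0
```

Emit:
arm_command([
  [0, 0, 0.4, 0, 0, 0, 1],
  [0, 0, 0.4, 0, 0, 0, 1],
  [0, 0, 0.2, 0, 0, 0, 1],
  [0, 0, 0, 0, 0, 0, 1],
  [0, 0, 0, 0, 0, 0, 1],
])

```text
t: 13.9
position: [0.4719, 0.3444, 0.012]
orientation: [[-0.695, -0.719, 0.0], [-0.719, 0.695, 0.001], [-0.001, 0.0, -1.0]]
contact_force: [-1.2, -0.4, -1.2]
opening: 0.0195
grasp_force: 30.0
```

Emit:
arm_command([
  [0, 0, 0.2, 0, 0, 0, 1],
  [0, 0, 0, 0, 0, 0, 1],
])

```text
t: 14.15
position: [0.4716, 0.3443, 0.0098]
orientation: [[-0.695, -0.719, -0.0], [-0.719, 0.695, 0.0], [-0.0, 0.001, -1.0]]
contact_force: [0.6, -0.1, -1.1]
opening: 0.0197
grasp_force: 30.0
```

Emit:
arm_command([
  [0, 0, 0.1, 0, 0, 0, 1],
  [0, 0, 0, 0, 0, 0, 0.6],
  [0, 0, 0, 0, 0, 0, 0.5],
  [0, 0, 0, 0, 0, 0, 0.4],
  [0, 0, 0, 0, 0, 0, 0.4],
  [0, 0, 0, 0, 0, 0, 0.4],
])

```text
t: 14.9
position: [0.4718, 0.3444, 0.009]
orientation: [[-0.695, -0.719, -0.0], [-0.719, 0.695, 0.001], [-0.0, 0.0, -1.0]]
contact_force: [0.3, -0.2, -0.3]
opening: 0.051
grasp_force: 0.0
```

Emit:
arm_command([
  [0, 0, -1, 0, 0, 0, 0.4],
  [0, 0, -2, 0, 0, 0, 0.4],
  [0, 0, -3, 0, 0, 0, 0.4],
  [0, 0, -3, 0, 0, 0, 0.2],
  [0, 0, -3, 0, 0, 0, 0],
])

```text
t: 15.52
position: [0.4722, 0.3445, 0.1319]
orientation: [[-0.695, -0.719, 0.002], [-0.719, 0.695, 0.002], [-0.002, -0.0, -1.0]]
contact_force: [0.1, 0.4, 0.4]
opening: 0.0645
grasp_force: 0.0
```

Run:
```python
from h import *
s=manip.read_state(); print(s['t'],s['position'],s['opening'])
# tray: tool x yaw 163 => toolR yaw -17
plan([.4867,-.1085,.15],toolR(-17)[0])
```

```text
15.525 [0.47224486 0.34452954 0.1318742 ] 0.06446837246103883
t 15.53 at [0.4722 0.3445 0.1319] n 10
[3.16, -3.25, -0.19, 0.01, 0.01, 6.3], [2.78, -3.58, -0.19, 0.01, 0.01, 6.3], [2.37, -3.86, -0.19, 0.01, 0.01, 6.3], [1.93, -4.1, -0.19, 0.01, 0.01, 6.3], [1.47, -4.29, -0.18, 0.01, 0.01, 6.3], [0.99, -4.42, -0.18, 0.01, 0.01, 6.3], [0.5, -4.5, -0.18, 0.01, 0.01, 6.3], [0.01, -4.53, -0.18, 0.01, 0.01, 6.3], [-0.49, -4.51, -0.18, 0.01, 0.01, 6.3], [-0.98, -4.42, -0.18, 0.01, 0.01, 6.3],
```

Emit:
arm_command([
  [3.2, -3.2, -1.0, 0, 0, 6.3, 0],
  [2.8, -3.6, -0.6, 0, 0, 6.3, 0],
  [2.4, -3.9, -0.2, 0, 0, 6.3, 0],
  [1.9, -4.1, 0, 0, 0, 6.3, 0],
  [1.5, -4.3, 0, 0, 0, 6.3, 0],
  [1.0, -4.4, 0, 0, 0, 6.3, 0],
  [0.5, -4.5, 0, 0, 0, 6.3, 0],
  [0, -4.5, 0, 0, 0, 6.3, 0],
  [-0.5, -4.5, 0, 0, 0, 6.3, 0],
  [-1.0, -4.4, 0, 0, 0, 6.3, 0],
  [0, 0, 0, 0, 0, 0, 0],
])

```text
t: 16.9
position: [0.4866, -0.1116, 0.1486]
orientation: [[-0.955, 0.297, 0.003], [0.297, 0.955, -0.001], [-0.003, -0.0, -1.0]]
contact_force: [0.3, -0.4, 0.5]
opening: 0.0872
grasp_force: 0.0
```

Run:
```python
from h import *
s=manip.read_state(); print(s['t'],s['position'],s['opening'])
t=snap('top'); c=snap('side')
im=crop(t['frame'],110,170,100,100,4); 
cv2.imwrite('pics/c8.png',np.hstack([im,crop(c['frame'],215,205,100,100,4)]))
from fit import Rz
for q in ([-30,-60,40],[30,-60,40],[30,60,40],[-30,60,40],[30,-60,0],[-30,-60,0]):
    P=Rz(np.radians(-107))@np.array(q)/1000+[.4867,-.1085,0]; print(q,(proj(c,P)-[215,205])*4+[400,0], np.round(P,3))
plan([.4867,-.1085,.15],toolR(-17)[0])
k=toolR(45.9)[1]
for q in ([-95,0,22],[95,0,12.5],[15,0,22]): print('knife',(proj(t,[.4865,.3594,0]+k@np.array(q)/1000)-[110,170])*4)
```

```text
16.9 [ 0.48655899 -0.11160432  0.14864067] 0.08721273288107466
[-30, -60, 40] [542.74381754 206.31357193] [ 0.438 -0.062  0.04 ]
[30, -60, 40] [529.72028216 263.77379023] [ 0.421 -0.12   0.04 ]
[30, 60, 40] [696.41775897 278.13870107] [ 0.535 -0.155  0.04 ]
[-30, 60, 40] [703.71487584 219.76190704] [ 0.553 -0.097  0.04 ]
[30, -60, 0] [531.40507249 302.66539075] [ 0.421 -0.12   0.   ]
[-30, -60, 0] [544.14126292 244.89540094] [ 0.438 -0.062  0.   ]
t 17.1 at [ 0.486  -0.1078  0.1473] n 1
[-0.08, -0.05, -0.27, 0.04, 0.02, 0.09], 
knife [331.39808436 373.20786921]
knife [154.36846388 189.89479712]
knife [225.55782792 265.05811985]
```

View pics/c8.png

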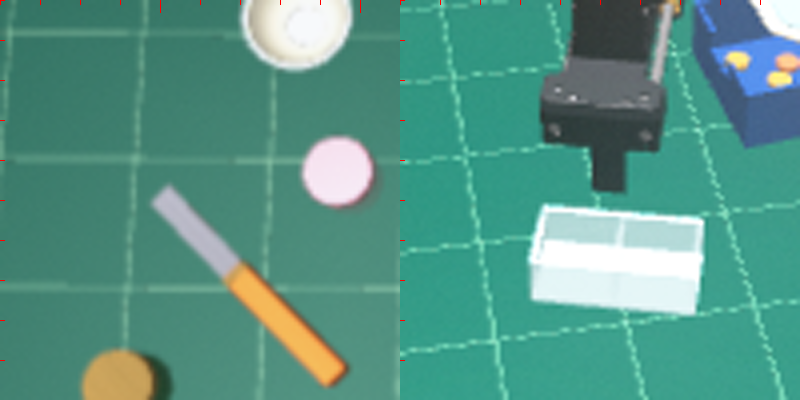

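The left tile shows the knife flat, tip (160,195) and handle end (340,377), midway between the jars and square to their line. In the right tile, the tray corners (544,206), (530,258) and (704,218) match the fit, with the fingers over the tray's middle. I'll go down and grip.

Emit:
arm_command([
  [-0.1, 0, 4, 0, 0, 0, 0],
  [0, 0, 4, 0, 0, 0, 0],
  [0, 0, 3, 0, 0, 0, 0],
  [0, 0, 2, 0, 0, 0, 0],
  [0, 0, 0.5, 0, 0, 0, 0.1],
  [0, 0, 0, 0, 0, 0, 0.2],
  [0, 0, 0, 0, 0, 0, 0.3],
  [0, 0, 0, 0, 0, 0, 0.4],
  [0, 0, 0, 0, 0, 0, 0.5],
  [0, 0, 0, 0, 0, 0, 0.5],
])

```text
t: 18.35
position: [0.4878, -0.109, 0.0128]
orientation: [[-0.956, 0.292, 0.002], [0.292, 0.956, 0.0], [-0.002, 0.001, -1.0]]
contact_force: [-1.2, 2.3, 6.9]
opening: 0.0597
grasp_force: 30.0
```

Run:
```python
from h import *
s=manip.read_state(); print(s['t'],s['position'],s['opening'],s['grasp_force'])
R=toolR(-83.5)[0]   # tool x yaw 96.5
from fit import Rz
tgt=Rz(np.radians(6.5))@np.array([0,-.155,0])+[.6561,.0892,0]; print(tgt)
plan(tgt+[0,0,.08],R)
```

```text
18.35 [ 0.48781378 -0.10897404  0.01282508] 0.059744168751756234 30.00022844877094
[ 0.6736465  -0.06480364  0.        ]
t 18.45 at [ 0.4878 -0.109   0.0128] n 7
[-2.36, 1.38, -0.95, 0.01, 0.01, 9.5], [-2.09, 1.75, -0.96, 0.01, 0.01, 9.5], [-1.78, 2.07, -0.96, 0.01, 0.01, 9.5], [-1.41, 2.34, -0.96, 0.01, 0.01, 9.5], [-1.01, 2.54, -0.96, 0.01, 0.01, 9.5], [-0.57, 2.67, -0.96, 0.01, 0.01, 9.5], [-0.13, 2.73, -0.96, 0.01, 0.01, 9.5],
```

Emit:
arm_command([
  [0, 0, -1, 0, 0, 0, 0.5],
  [0, 0, -3, 0, 0, 0, 0.5],
  [0, 0, -3, 0, 0, 0, 0.5],
  [-2.4, 1.4, 0, 0, 0, 9.5, 0.5],
  [-2.1, 1.8, 0, 0, 0, 9.5, 0.5],
  [-1.8, 2.1, 0, 0, 0, 9.5, 0.5],
  [-1.4, 2.3, 0, 0, 0, 9.5, 0.5],
  [-1.0, 2.5, 0, 0, 0, 9.5, 0.5],
  [-0.6, 2.7, 0, 0, 0, 9.5, 0.5],
  [-0.1, 2.7, 0, 0, 0, 9.5, 0.5],
  [0, 0, 0, 0, 0, 0, 0.5],
  [0, 0, 0, 0, 0, 0, 0.5],
])

```text
t: 19.95
position: [0.6723, -0.0646, 0.0813]
orientation: [[-0.115, 0.993, -0.002], [0.993, 0.115, 0.0], [0.001, -0.002, -1.0]]
contact_force: [-0.3, 0.3, -0.8]
opening: 0.0599
grasp_force: 30.0
```

Run:
```python
from h import *
s=manip.read_state(); print(s['opening'],s['grasp_force'])
plan([.6736,-.0648,.016],toolR(-83.5)[0],n=4)
```

```text
0.05985885798707817 29.99978905543685
t 19.95 at [ 0.6723 -0.0646  0.0813] n 4
[-0.01, 0.03, 1.63, -0.02, -0.01, 0.03], [-0.01, 0.03, 1.63, -0.02, -0.01, 0.03], [-0.01, 0.03, 1.63, -0.02, -0.01, 0.03], [-0.01, 0.03, 1.63, -0.02, -0.01, 0.03],
```

Emit:
arm_command([
  [0, 0.1, 2, 0, 0, 0, 0.5],
  [0, 0, 2, 0, 0, 0, 0.5],
  [0, 0, 1.5, 0, 0, 0, 0.5],
  [0, 0, 0.7, 0, 0, 0, 0.5],
  [0, 0, 0.3, 0, 0, 0, 0.5],
  [0, 0, 0.2, 0, 0, 0, 0.5],
  [0, 0, 0, 0, 0, 0, 0.5],
  [0, 0, 0, 0, 0, 0, 0.5],
])

```text
t: 20.95
position: [0.6747, -0.0644, 0.0153]
orientation: [[-0.113, 0.994, 0.001], [0.994, 0.113, 0.0], [0.0, 0.001, -1.0]]
contact_force: [0.5, -0.5, -1.0]
opening: 0.0596
grasp_force: 30.0
```

Emit:
arm_command([
  [0, 0, 0.2, 0, 0, 0, 0.5],
  [0, 0, 0, 0, 0, 0, 0.5],
  [0, 0, 0, 0, 0, 0, 0.25],
  [0, 0, 0, 0, 0, 0, 0.2],
  [0, 0, 0, 0, 0, 0, 0.1],
  [0, 0, 0, 0, 0, 0, 0.1],
  [0, 0, 0, 0, 0, 0, 0.1],
])

```text
t: 21.82
position: [0.6743, -0.0643, 0.0127]
orientation: [[-0.113, 0.994, -0.0], [0.994, 0.113, 0.001], [0.001, -0.0, -1.0]]
contact_force: [0.3, -0.0, -0.8]
opening: 0.078
grasp_force: 0.0
```

Emit:
arm_command([
  [0, 0, -2, 0, 0, 0, 0.1],
  [0, 0, -4, 0, 0, 0, 0.1],
  [0, 0, -5, 0, 0, 0, 0.1],
  [0, 0, -5, 0, 0, 0, 0.1],
  [5, 0, 0, 0, 0, 0, 0.1],
  [5, 0, 0, 0, 0, 0, 0.1],
  [5, 0, 0, 0, 0, 0, 0.1],
  [5, 0, 0, 0, 0, 0, 0.1],
  [0, -5, 0, 0, 0, 0, 0.1],
  [0, -5, 0, 0, 0, 0, 0.1],
  [0, -5, 0, 0, 0, 0, 0.1],
  [0, 0, 0, 0, 0, 0, 0],
])

```text
t: 23.32
position: [0.4991, 0.1174, 0.173]
orientation: [[-0.114, 0.994, -0.002], [0.994, 0.114, 0.0], [0.001, -0.002, -1.0]]
contact_force: [0.7, -0.1, -0.5]
opening: 0.0827
grasp_force: 0.0
```

Run:
```python
from h import *
s=manip.read_state(); print(s['t'],s['position'],s['opening'])
t=snap('top')
cv2.imwrite('pics/c9.png',crop(t['frame'],85,110,266,200,3))
from fit import Rz
for q in ([-30,-60,40],[30,-60,40],[30,60,40],[-30,60,40]):
    P=Rz(np.radians(6.5))@(np.array(q)/1000+[0,-.155,0])+[.6561,.0892,0]; print(q,(proj(t,P)-[85,110])*3)
```

```text
23.325 [0.49914371 0.11738525 0.17304979] 0.08269186414586828
[-30, -60, 40] [764.52038118 220.13491229]
[30, -60, 40] [756.21720039 160.31636087]
[30, 60, 40] [633.53740408 173.26374428]
[-30, 60, 40] [640.78168823 233.32417953]
```

View pics/c9.png

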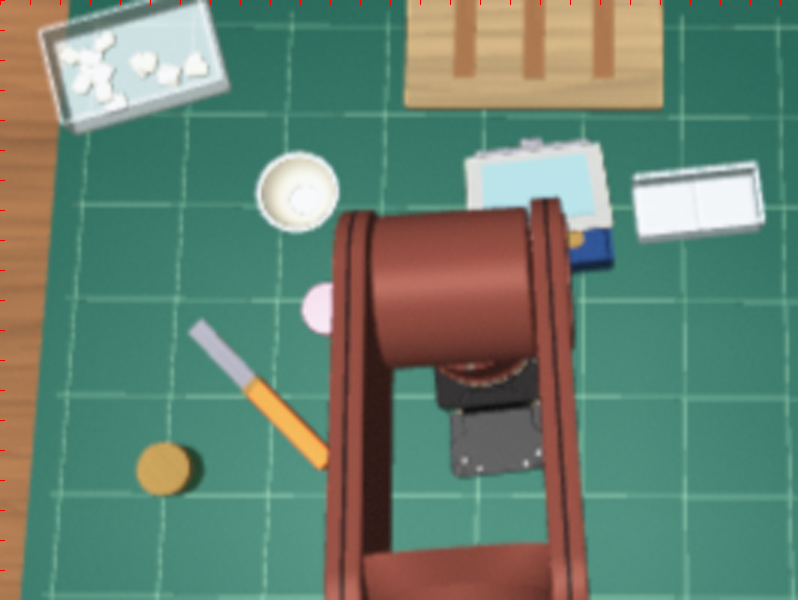

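The tray corners (633,173), (757,163) and (765,221) lie on the prediction. The knife is flat between the jars, the lid is still open, and the arm is clear of everything.

```bash
python3 -c "
from cell import manip
print(manip.finish_job())"
```

```text
the job is handed in; nothing more can be done
None
```

I handed the job in with the lid prised open by the knife, the knife flat midway between the jars and square to their line, and the tray about 3 cm from the tin's right side. The last camera pictures agree with this; no verdict came back.

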